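# Lift the hot pot lid with the lid lifter and lay it on the trivet

### The job

Take the telescopic lid lifter off its red bracket, feel for the hot pot lid with its hook (how far the rod sticks out is not measured) and slide the hook under the loop without ever pressing hard. Lift the lid off the pot with it, keeping it level, and lay it gently in the middle of the cork trivet. Then hang the lifter back on its bracket as it hung before; the gripper must not touch the hot lid, and everything else stays where it is.

Things in the scene. Friction and masses are not known exactly. Their poses are not given: they have to be found in the camera images.
- lid: Round flat steel pot lid, loose, 172 diameter, 0.25 to 0.45 kg, lying on the pot. Origin: centre of the UNDERSIDE of its 4 thick plate; z up. Under the plate a ring flange, about 145 across, goes 10 down into the pot's mouth (3 play each way). The top is flat but for the loop handle. It hangs stably from the middle of the loop bar. Hot: gripper must not touch it.
- lid_bar (a point): Middle of the lid's brass loop handle, on the bar's centre line, 21 above the lid's origin; axes as the lid's. The bar is straight and round, 6 thick, along lid y, over the lid's centre, between two posts at y = -36 and +36. 14 mm are free between the plate's top and the bar's underside.
- pot_rim (a point): Centre of the mouth of the round brown clay pot, at the rim, 95 above the worktop. Pot fixed, 164 outer diameter; two ears, lower than the rim, reach 109 from its axis along its x.
- trivet_top (a point): Centre of the top of the round cork-topped trivet, fixed, 188 diameter, top 30 above the worktop. The lid lying on it, on its flange, has its origin 10 above this point.
- lifter_grip (a point): Centre of the wooden grip of the loose lid lifter (0.18 kg); z up along the lifter as it hangs. Grip 24 x 24 square, z from -30 to 30. Below: 40 x 40 square collar, z -30 to -36, then a 16 diameter sleeve to z = -64, out of which a steel rod with the hook sticks by an UNMEASURED extra length e, 0 to 44 mm, new every time. The rod stays put (slips above 45 N).
- lifter: The lifter's hook, in the lifter's axes (origin: grip centre). At z = -72-e the rod cranks back to x = -14, goes on down (8 thick) to a flat tongue, 20 wide in y, x from -18 to 14, top at z = -115-e, underside at -120-e; a lip 4 high on its front end, x 10 to 14. It opens to +x: enter the loop along +x, 5 mm to spare in height. Bar sits at x -7 to 7. Springy in z: 5 N per mm.
- bracket_seat (a point): Middle of the top of the two fork arms of the fixed red bracket, 145 above the worktop; z up. The lifter's collar rests on the arms, its sleeve in the gap, axes parallel to the bracket's, grip centre 36 above this point.
- bracket: The red bracket; origin under the seat, on the worktop. Arms along its x, from x = -28 to an upright plate at x = 43, each 12 wide, 10 thick, 26 gap between; the fork is open to -x. Base plate 8 thick. Take the lifter by lifting it about 15 mm, then drawing it out along -x by 80 or more.
- jar: glass jar with a screw lid, 80 diameter, 120 high; bystander, leave alone. Origin: centre of its underside.
- sauce_dish: white ceramic fish sauce dish, 90 diameter; bystander, leave alone. Origin: centre of its underside.
- scoop: green plastic scoop, about 155 long; bystander, leave alone. Origin: centre of its underside.
- rest0: steel chopstick rest, 55 long; bystander, leave alone. Origin: centre of its underside.
- rest1: steel chopstick rest, 55 long; bystander, leave alone. Origin: centre of its underside.
- tea_cup: blue ceramic tea cup, 72 diameter, 65 high; bystander, leave alone. Origin: centre of its underside.
Things that resemble listed ones, but are neither listed nor needed, are in the scene too. Of the things like the part that bears pot_rim, leave any that is purple; of the rest the smaller one is meant. Of the things that look like the lifter, the larger one is meant.

How it is judged:
By the outcome, as a careful person would: the job done as asked, in the order asked, and still so for the second after the job is handed in, with the robot touching nothing.
It also fails if it takes over 72 s, if anything falls off the work surface, if the arm or the gripper's body presses on something with over 40 N, if the wrist force passes 120 N, or if a joint passes its speed limit or range.

### The arm

A 6-joint arm with a two-finger parallel gripper is mounted at the origin on the work surface. World frame = base frame: x ahead of the robot, y to its left, z up, the work surface at z = 0. Lengths are in m, angles in degrees, forces in N, time in s.
With the tool pointing down it reaches from about 0.3 to 1 m from the base axis. Payload 5.1 kg.
Tool frame: the origin (TCP) lies midway between the tips of the shut fingers; the grasp point (between the pads) lies 19 mm behind it (env.grasp_offset is the distance from the TCP to the grasp point, in m); z points along the fingers, y is the direction in which the jaws open and shut (so a half turn about z gives the same grasp; the last joint's range is limited). The gripper opens to 95 mm and grips with 3 to 60 N. Pads are 20 mm wide; open, the fingers measure 119 mm over their backs; the gripper's body (75 mm by 180 mm) begins 59 mm behind the grasp point.
Start: joints at [60.527, 7.093, 94.555, -0, 78.352, -4.733], TCP at [0.272, 0.59, 0.185] pointing down, gripper open.
Joint ranges: [-149.61, 149.61], [-58.7, 133.49], [1.44, 155.28], [-77.14, 257.14], [18.33, 153.61], [-166.67, 166.67]. Speed limits (degrees/s): [147.25, 147.25, 180, 180, 180, 180].

### API

Orientations are given as a 3x3 rotation matrix whose columns are the frame's x, y, z axes.
In Python, from station import env gives the robot as it stands. The module is installed in compiled form; this text tells all that it offers. Calls block until the motion is done:
- env.goto(position, orientation): joint-space move of the TCP to a pose.
- env.move_straight(position, orientation=None, rate=0.15, max_force=None): straight line of the TCP; orientation=None keeps the orientation; rate is the mean speed in m/s. With max_force (N) it stops when the force on the tool has changed by that much, and returns True; else False.
- env.move_j(angles): joint-space move.
- env.let_go() and env.clamp(): open the fingers fully, or close them until they stop; the grip force is fixed at half the most.
- env.pause(seconds).
- env.ik(position, orientation): joint angles nearest the present ones, or None.
- env.sense(): the state.
- env.read_camera(name): name is "side" or "top" or "wrist"; returns the picture (400x640x3 uint8, red, green, blue); there is no depth.
- env.camera_info(name): a dict with "camera_matrix" (3x3 intrinsics, pixels), "position" and "orientation" of the camera in the world; the wrist camera has in their place "T_tool_cam" (4x4, takes a point from camera to tool coordinates, whose origin is the TCP and whose axes are the flange's). Camera axes: x right, y up, looking along -z (the intrinsics and any distortion apply to the point x, -y, -z); pixel columns grow to the right and rows downward; lengths in m; the calibration is good to about 2 mm. A picture is of the moment at which its call begins: read the wrist's pose just before it. camera_info takes no time and is no camera call.
A pose or a line that the arm cannot do raises env.Unreachable and nothing moves.
- env.finish_job(): hands the job in, once; it reports no verdict.
Trained networks look in the newest picture that a camera, given by its name, has taken for a name from the list of things; names that differ only in an ending like _2 or _b are one class to them, and where a whole thing is asked for, a point or a joint stands for the part that bears it (a point fixed in the world has none). Each returns a list of dicts, best first, with "conf" (0 to 1); they miss things now and then, are a little off and sometimes report something else, mostly with a low value. They report only what shows in the picture. A call takes as long as a camera call. They do not tell look-alikes from the thing itself.
- env.recognise(camera, label): "bbox" ([left, top, right, bottom] in pixels, round what is visible of it).
- env.cut_out(camera, label): "region" (400x640 bool, what is visible of it) and "bbox" ([left, top, right, bottom] in pixels, round what is visible of it).
The state is a dict: "clock": time; "joint_positions": joint angles; "qd": joint speeds; "joint_efforts": joint torques, N m; "tool_pos": TCP position; "orientation": TCP orientation; "ft_force": force on the tool from outside, world axes, zero at the start; "torque": the same for the moment, N m; "width": finger opening in m.
Only numpy, scipy, OpenCV 4.12 (cv2) and the standard library are available. Lean on these libraries where they do the work, as an engineer would, in place of code of your own. Each camera call takes 0.05 s, during which the arm holds its last target. There are 200 camera calls.

## Working session

There is one attempt and no reset: what is moved stays moved. The work goes in short steps, each a Python script; the robot and the scene stay as the last script left them, time stands still between calls to the robot, and variables do not carry over. Pictures are saved under pics/ and viewed, about 8 in all and at most 12, crops included, and the job is handed in when it is done.

```bash
mkdir -p pics
python3 - <<'E'
from station import env
import cv2,numpy as np
np.set_printoptions(precision=4,suppress=True)
for c in ("top","side"):
    im=env.read_camera(c); cv2.imwrite(f"pics/{c}0.png",im[:,:,::-1])
    i=env.camera_info(c); print(c,i)
    for l in ("lid","lid_bar","pot_rim","trivet_top","lifter","bracket"):
        try:
            r=env.cut_out(c,l)
            for d in r:
                m=d["region"]; ys,xs=np.nonzero(m); print(l,round(d["conf"],2),d["bbox"],xs.mean().round(1),ys.mean().round(1),len(xs))
        except Exception as e: print(l,e)
print(env.camera_info("wrist")); print(env.sense()["clock"], env.grasp_offset)
E
```

```text
top {'camera_matrix': array([[392.4261,   0.    , 314.1078],
       [  0.    , 392.4261, 192.4567],
       [  0.    ,   0.    ,   1.    ]]), 'position': array([0.3518, 0.0375, 1.379 ]), 'orientation': array([[ 0.0249,  0.9929, -0.1166],
       [-0.9994,  0.0274,  0.0197],
       [ 0.0227,  0.116 ,  0.993 ]])}
lid 0.64 [216.1, 163.5, 233.2, 184.0] 225.4 173.4 216
lid 0.56 [281.5, 138.8, 334.5, 192.1] 307.6 164.8 2052
lid_bar 0.91 [286.6, 140.9, 333.8, 188.6] 307.5 165.0 2127
pot_rim 0.95 [373.2, 244.6, 428.9, 313.0] 402.5 278.8 2282
pot_rim 0.89 [156.0, 228.6, 239.7, 327.7] 196.5 277.4 5143
pot_rim 0.67 [294.8, 132.7, 318.9, 203.5] 307.9 164.9 171
trivet_top 0.8 [368.5, 162.4, 424.2, 222.4] 395.5 191.7 2459
lifter 0.47 [216.7, 165.1, 230.9, 178.1] 224.5 172.5 175
lifter 0.46 [208.8, 203.4, 222.0, 212.5] 213.4 207.4 87
bracket 0.78 [216.9, 155.3, 249.1, 191.7] 234.2 175.7 815
side {'camera_matrix': array([[517.7196,   0.    , 323.4727],
       [  0.    , 517.7196, 202.4974],
       [  0.    ,   0.    ,   1.    ]]), 'position': array([0.2712, 1.1432, 0.8515]), 'orientation': array([[-0.
[... 267 characters left out ...]
1204
pot_rim 0.59 [351.3, 273.4, 509.5, 394.5] 442.4 339.6 7966
trivet_top 0.84 [304.4, 164.6, 362.8, 204.7] 333.2 183.1 1740
lifter 0.95 [315.6, 295.0, 329.0, 333.8] 319.4 309.6 323
lifter 0.68 [267.3, 234.6, 289.7, 302.6] 277.3 261.4 677
bracket 0.64 [246.5, 254.2, 300.1, 324.6] 271.6 296.9 2102
bracket 0.28 [268.8, 233.6, 291.0, 303.6] 277.7 260.9 726
{'camera_matrix': array([[299.9531,   0.    , 322.3841],
       [  0.    , 299.9531, 204.6818],
       [  0.    ,   0.    ,   1.    ]]), 'T_tool_cam': array([[-0.0008,  0.9703,  0.2417,  0.0687],
       [ 1.    ,  0.0009, -0.0005, -0.0009],
       [-0.0007,  0.2417, -0.9703, -0.1999],
       [ 0.    ,  0.    ,  0.    ,  1.    ]])}
0.7 0.0188
```

View pics/top0.png

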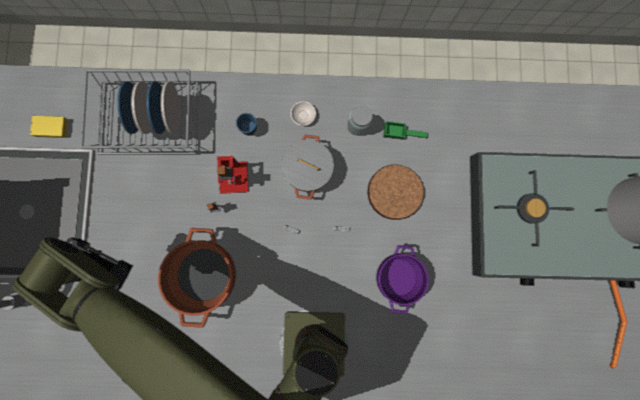

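View pics/side0.png

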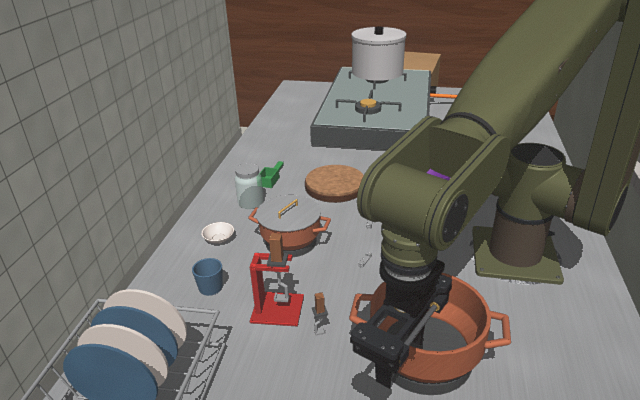

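The top view shows the red bracket with the larger lifter at (234,175), the lid on the orange pot at (307,165) with its bar from about (297,160) to (320,168), and the trivet at (396,191). The small look-alike lifter is at (213,207). In the side view the lifter hangs in the bracket at (277,260), with the fork opening towards the robot.

```bash
cat > h.py <<'E'
from station import env
import cv2,numpy as np
np.set_printoptions(precision=4,suppress=True)
def campose(c):
    i=env.camera_info(c); K=i["camera_matrix"]
    if c=="wrist":
        s=env.sense(); T=i["T_tool_cam"]; R=np.array(s["orientation"]); p=np.array(s["tool_pos"])
        return K,R@T[:3,:3],R@T[:3,3]+p
    return K,np.array(i["orientation"]),np.array(i["position"])
def ray(P,u,v):
    K,R,p=P; d=np.linalg.inv(K)@[u,v,1]; return p,R@np.array([d[0],-d[1],-d[2]])
def onz(P,u,v,z):
    p,d=ray(P,u,v); return p+d*(z-p[2])/d[2]
def proj(P,X):
    K,R,p=P; q=R.T@(np.array(X)-p); w=K@[q[0],-q[1],-q[2]]; return w[:2]/w[2]
def shot(c,name):
    P=campose(c); im=env.read_camera(c); cv2.imwrite(f"pics/{name}.png",im[:,:,::-1]); return P,im
def down(th):  # tool down; tool y (jaws) along world dir th(deg)
    t=np.radians(th); y=np.array([np.cos(t),np.sin(t),0]); z=np.array([0,0,-1.]); return np.column_stack([np.cross(y,z),y,z])
E
python3 - <<'E'
from h import *
P=campose("top")
for n,u,v,z in (("lid",307.5,164.8,.099),("bar a",297,160,.116),("bar b",320,168,.116),("triv",395.8,191.7,.03),("grip",224,171,.2),("bracket",234,175,.1)): print(n,onz(P,u,v,z))
s=env.sense(); print(s["orientation"],s["width"])
for th in (90,-90):
  for p in ([.40,.2,.33],[.45,.05,.33],[.40,.27,.33]):
    print(th,env.ik(p,down(th)))
E
```

```text
lid [0.5936 0.0363 0.099 ]
bar a [0.6053 0.071  0.116 ]
bar b [ 0.581  -0.0048  0.116 ]
triv [ 0.5207 -0.2734  0.03  ]
grip [0.5481 0.2887 0.2   ]
bracket [0.5524 0.2766 0.1   ]
[[-0.9082  0.4185  0.    ]
 [ 0.4185  0.9082  0.    ]
 [-0.      0.     -1.    ]] 0.09484736075791542
90 [ 19.6814 -22.1397 107.2585  -0.      94.8812 -70.3186]
90 [ -0.4586 -21.381  106.7069  -0.      94.6741 -90.4586]
90 [ 27.6426 -17.3549 103.6635  -0.      93.6914 -62.3574]
-90 [ 19.6814 -22.1397 107.2585  -0.      94.8812 109.6814]
-90 [ -0.4586 -21.381  106.7069  -0.      94.6741  89.5414]
-90 [ 27.6426 -17.3549 103.6635  -0.      93.6914 117.6426]
```

Run:
```python
from h import *
env.move_straight([.272,.59,.36],rate=.3)
env.goto([.48,.285,.36],down(90))
P,im=shot("wrist","w_br")
for l in ("lifter","bracket"):
    for d in env.cut_out("wrist",l):
        ys,xs=np.nonzero(d["region"]); print(l,round(d["conf"],2),np.round(d["bbox"]),xs.mean(),ys.mean())
env.goto([.52,.04,.36],down(90))
Q,im2=shot("wrist","w_lid")
for l in ("lid","lid_bar","pot_rim"):
    for d in env.cut_out("wrist",l):
        ys,xs=np.nonzero(d["region"]); print(l,round(d["conf"],2),np.round(d["bbox"]),xs.mean(),ys.mean())
env.goto([.46,-.27,.36],down(90))
S,im3=shot("wrist","w_tr")
for l in ("trivet_top",):
    for d in env.cut_out("wrist",l):
        m=d["region"].astype(np.uint8); c=max(cv2.findContours(m,0,2)[0],key=len); e=cv2.fitEllipse(c); print(l,d["conf"],e,onz(S,*e[0],.03))
np.savez("P.npz",**{f"{n}{i}":x for n,PP in (("P",P),("Q",Q)) for i,x in enumerate(PP)})
cv2.imwrite("pics/both.png",np.vstack([im[:290,60:],im2[:290,60:]])[:,:,::-1])
print(env.sense()["clock"],env.sense()["ft_force"])
```

```text
lifter 0.68 [314. 201. 348. 253.] 331.3905693950178 228.7482206405694
lifter 0.56 [353. 144. 375. 164.] 362.5652173913044 153.0
bracket 0.78 [301. 183. 358. 260.] 329.89857308137294 213.7157732356344
lid 0.71 [265. 166. 373. 262.] 320.6397951893308 217.18016194331983
lid_bar 0.7 [270. 170. 378. 265.] 320.6005294188425 217.33305258091687
pot_rim 0.7 [ 43.   0. 165.  51.] 108.44137756394024 18.380096226892885
pot_rim 0.66 [302. 150. 347. 173.] 325.29573934837094 158.22556390977442
pot_rim 0.59 [470.   1. 640.  76.] 553.0666098392596 27.09863614223088
pot_rim 0.59 [432. 158. 526. 239.] 469.20796241345204 198.78189910979228
trivet_top 0.97 ((320.1488952636719, 199.8415069580078), (102.05838012695312, 103.72380065917969), 93.60513305664062) [ 0.5148 -0.2732  0.03  ]
trivet_top 0.67 ((310.5117492675781, 304.65185546875), (25.542816162109375, 83.26007080078125), 94.1063003540039) [ 0.7285 -0.2926  0.03  ]
5.4417 [-0.2531  0.564  -0.6179]
```

View pics/both.png

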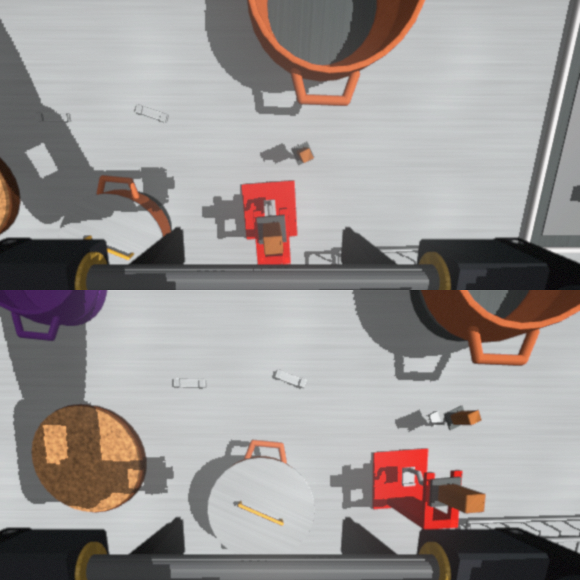

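The first wrist picture shows the bracket at crop (270,220) with the grip partly behind the gripper body. The second shows the whole lid, with the brass bar from crop (237,504) to (280,522). The bracket needs a view from further back, and the bar a colour fit.

Run:
```python
from h import *
z=np.load("P.npz"); Q=[z[f"Q{i}"] for i in range(3)]
im=cv2.imread("pics/w_lid.png"); 
def bar(P,im,box):
    hsv=cv2.cvtColor(im,cv2.COLOR_BGR2HSV); m=cv2.inRange(hsv,(15,90,60),(35,255,255)); k=np.zeros_like(m); x0,y0,x1,y1=box; k[y0:y1,x0:x1]=m[y0:y1,x0:x1]
    pts=cv2.findNonZero(k); (c,wh,a)=cv2.minAreaRect(pts); b=cv2.boxPoints((c,wh,a)); print("rect",c,wh,a)
    x,y=pts[:,0,0],pts[:,0,1]; i,j=x.argmin(),x.argmax()
    d=cv2.fitLine(pts,2,0,.01,.01).ravel(); L=max(wh)/2
    A=onz(P,c[0]-d[0]*L,c[1]-d[1]*L,.116);B=onz(P,c[0]+d[0]*L,c[1]+d[1]*L,.116); print("bar",A,B,"mid",(A+B)/2,np.linalg.norm(A-B),"yaw dir",np.degrees(np.arctan2(*(B-A)[1::-1])))
bar(Q,im,(285,195,355,250))
# lid in w_lid: ellipse from grey disk via known circle centre: use cut_out previously -> recompute w/ new picture
env.goto([.49,.04,.38],down(90)); P,i2=shot("wrist","w_lid2")
bar(P,i2[:,:,::-1].copy(),(270,190,370,285))
for d in env.cut_out("wrist","lid")[:1]:
    c=max(cv2.findContours(d["region"].astype(np.uint8),0,2)[0],key=len); e=cv2.fitEllipse(cv2.convexHull(c)); print(e,onz(P,*e[0],.099))
env.goto([.43,.285,.34],down(90)); P,i3=shot("wrist","w_br2")
hsv=cv2.cvtColor(i3,cv2.COLOR_RGB2HSV); m=(cv2.inRange(hsv,(0,180,80),(5,255,255))|cv2.inRange(hsv,(175,180,80),(180,255,255)))
np.savez("B.npz",**{f"P{i}":x for i,x in enumerate(P)})
crop=i3[170:290,270:400]; crop2=i2[170:290,250:400]
o=cv2.resize(crop,None,fx=6,fy=6,interpolation=cv2.INTER_CUBIC)[:590]; cv2.imwrite("pics/br2c.png",o[:,:,::-1])
print(env.sense()["clock"],onz(P,330,230,.18),proj(P,[.55,.285,.145]))
```

```text
rect (320.4686279296875, 223.5716094970703) (48.841800689697266, 4.734550952911377) 23.702646255493164
bar [0.5765 0.0035 0.116 ] [0.6079 0.0729 0.116 ] mid [0.5922 0.0382 0.116 ] 0.07624099969936031 yaw dir 65.67521764743515
rect (321.234130859375, 237.49270629882812) (45.677345275878906, 4.749325752258301) 24.77513885498047
bar [0.5764 0.0033 0.116 ] [0.608  0.0718 0.116 ] mid [0.5922 0.0376 0.116 ] 0.07551751940614017 yaw dir 65.2374317790146
((321.3594970703125, 228.9741668701172), (87.53627014160156, 104.30970001220703), 89.92897033691406) [0.5832 0.0375 0.099 ]
7.7833 [0.4847 0.2935 0.18  ] [323.2502 265.4442]
```

View pics/br2c.png

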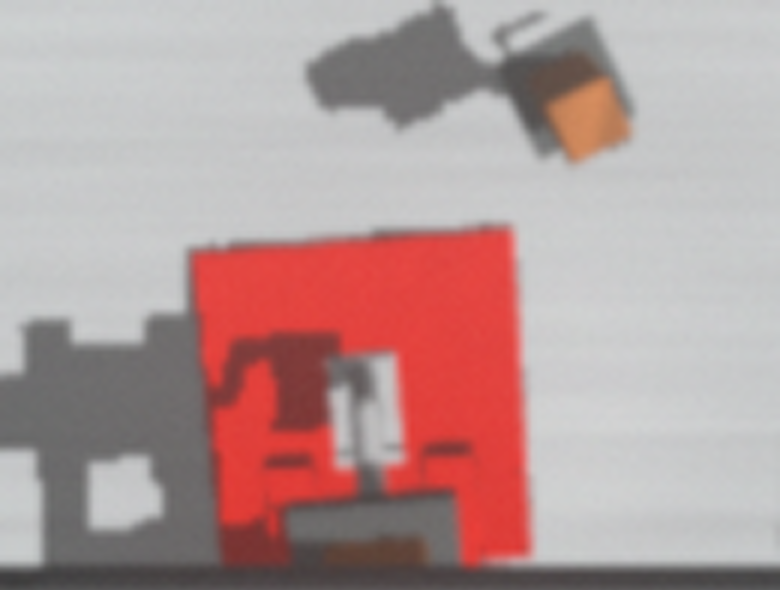

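The crop shows the base plate's front edge from (192,250) to (512,228) and side edges turned about 4°. It also shows the arm front ends at y≈467 and 455, and the collar's front edge at y≈497.

Run:
```python
from h import *
z=np.load("B.npz"); P=[z[f"P{i}"] for i in range(3)]
f=lambda x,y,h: onz(P,270+x/6-.42,170+y/6-.42,h)[:2]
def yw(a,b): d=b-a; return np.degrees(np.arctan2(d[1],d[0]))
A,B,C,D=f(192,250,.008),f(512,230,.008),f(218,563,.008),f(530,555,.008)
print("base",A,B,np.linalg.norm(B-A),yw(A,B)-90,yw(A,C),yw(B,D))
a,b=f(265,467,.145),f(470,455,.145); print("arms",a,b,np.linalg.norm(a-b),yw(a,b)-90)
c,d=f(285,505,.151),f(458,492,.151); print("collar",c,d,np.linalg.norm(c-d),yw(c,d)-90)
for y in (2.5,4,):
    t=np.radians(y);X=np.array([np.cos(t),np.sin(t)])
    print(y,"seat from arms",(a+b)/2+.028*X,"from collar",(c+d)/2+.02*X,"base mid + ",(A+B)/2)
# top and side grip
print("top cam grip top",onz(campose("top"),224,171,.211))
```

```text
base [0.507  0.2456] [0.5009 0.3435] 0.09810988392693402 3.594261551696434 3.5157522424165375 4.460922228220061
arms [0.5224 0.2716] [0.5195 0.3197] 0.0481435059803775 3.470067980548208
collar [0.5294 0.2764] [0.5262 0.3166] 0.04027415420836359 4.507042951403264
2.5 seat from arms [0.5489 0.2969] from collar [0.5478 0.2974] base mid +  [0.504  0.2946]
4 seat from arms [0.5489 0.2976] from collar [0.5478 0.2979] base mid +  [0.504  0.2946]
top cam grip top [0.5463 0.2863 0.211 ]
```

```bash
cat >> h.py <<'E'
YB=3.8; tb=np.radians(YB); XB=np.array([np.cos(tb),np.sin(tb),0])
G=np.array([.548,.2975,.181-.0188])   # TCP at grasp on bracket
E
python3 - <<'E'
from h import *
R=down(90+YB)
env.goto(G+[0,0,.09],R)
env.move_straight(G,rate=.12,max_force=6)
f0=env.sense()["ft_force"]
env.clamp()
s=env.sense(); print("w",s["width"],s["tool_pos"],s["ft_force"],f0)
print(env.move_straight(G+[0,0,.02],rate=.06))
s=env.sense(); print(s["ft_force"]-f0,s["torque"])
env.move_straight(G+[0,0,.02]-.1*XB,rate=.15)
env.move_straight(G+[0,0,.14]-.1*XB,rate=.25)
s=env.sense(); print(s["ft_force"]-f0,s["torque"],s["clock"],s["tool_pos"])
P,im=shot("side","s_held"); 
u,v=proj(P,s["tool_pos"]).astype(int); print(u,v)
c=im[max(v-80,0):v+120,u-70:u+70]; cv2.imwrite("pics/s_heldc.png",cv2.resize(c,None,fx=3,fy=3,interpolation=cv2.INTER_CUBIC)[:,:,::-1]); print(max(v-80,0),u-70)
E
```

```text
w 0.02352647990254567 [0.548  0.2976 0.1622] [ 0.4228 -0.0825 -1.9308] [ 0.8871 -0.8507  0.3186]
False
[-1.2846  0.9412 -2.5315] [ 0.0205  0.036  -0.0475]
[-0.3255  1.0967 -2.9558] [ 0.0029 -0.0027  0.0089] 12.375 [0.4482 0.2906 0.3008]
321 200
120 251
```

View pics/s_heldc.png

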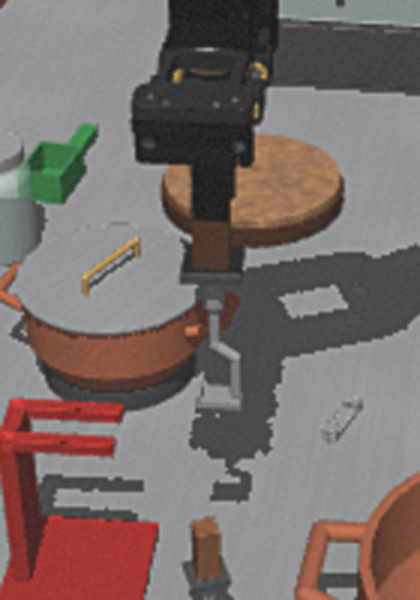

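The lifter is held by its grip. Its collar is at crop y≈275 and the tongue's underside corners are at about (197,408) and (240,410).

Run:
```python
from h import *
P=campose("side"); s=env.sense(); g=np.array(s["tool_pos"])+[0,0,.0188]; Y=np.array([-XB[1],XB[0],0])
c=lambda x,y,z: (proj(P,g+x*XB+y*Y+[0,0,z])-[251,120])*3+1
print("collar near bottom corners",c(.02,.02,-.036),c(-.02,.02,-.036))
for e in (0,.01,.02,.03,.04): print(e,c(.014,.01,-.12-e),c(-.018,.01,-.12-e),"crank",c(0,0,-.072-e))
f=[]
for _ in range(12): env.pause(.02); f.append(env.sense()["ft_force"])
print(np.std(f,0),np.mean(f,0))
```

```text
collar near bottom corners [181.1938 282.0611] [241.3943 285.1605]
0 [195.772  375.1244] [241.5757 377.7939] crank [216.0974 311.2167]
0.01 [196.1723 386.5791] [241.7496 389.2738] crank [216.4023 323.1981]
0.02 [196.5686 397.9208] [241.9218 400.64  ] crank [216.7042 335.0593]
0.03 [196.961  409.1512] [242.0923 411.8944] crank [217.003  346.8021]
0.04 [197.3496 420.272 ] [242.2611 423.0385] crank [217.2989 358.4281]
[0.4517 0.3959 0.4339] [-0.1728  0.2379 -2.0055]
```

```bash
cat >> h.py <<'E'
YL=-24.6; tl=np.radians(YL); D=np.array([np.cos(tl),np.sin(tl),0]); M=np.array([.5922,.0378,0])
def fz(n=15):
    f=[]
    for _ in range(n): env.pause(.02); f.append(env.sense()["ft_force"])
    return np.mean(f,0)
E
python3 - <<'E'
from h import *
R=down(90+YL); A=M-.040*D
env.goto(A+[0,0,.30],R)
print(env.move_straight(A+[0,0,.245],rate=.08,max_force=5))
env.pause(.2); f0=fz(10)
hit=env.move_straight(A+[0,0,.222],rate=.008,max_force=2.5)
f1=fz(10); s=env.sense(); print(hit,s["tool_pos"],f1-f0,s["clock"])
P,im=shot("side","s_feel"); u,v=proj(P,M+[0,0,.13]).astype(int)
c=im[v-75:v+60,u-80:u+80]; cv2.imwrite("pics/s_feelc.png",cv2.resize(c,None,fx=4,fy=4,interpolation=cv2.INTER_CUBIC)[:,:,::-1])
E
```

```text
False
True [0.5557 0.0545 0.2252] [0.2118 0.4643 5.2574] 17.15
```

View pics/s_feelc.png

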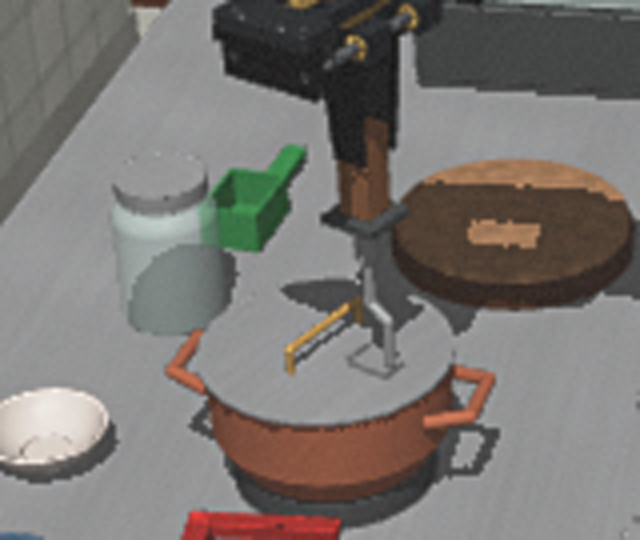

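The hook rests on the plate at crop (378,360), and the bar runs from (290,355) to (358,305). Next I check the alignment by projection, then lift clear by 2.5 mm and slide in under force guard.

Run:
```python
from h import *
P=campose("side"); u,v=proj(P,M+[0,0,.13]).astype(int); c=lambda X:(proj(P,X)-[u-80,v-75])*4+1.5
Yl=np.array([-D[1],D[0],0]); s=env.sense(); g=np.array(s["tool_pos"])*[1,1,0]+[0,0,.1]
print("bar",c(M+.036*Yl+[0,0,.119]),c(M-.036*Yl+[0,0,.119]))
print("tongue",[c(g+x*D+y*Yl).round() for x,y in ((.014,.01),(.014,-.01),(-.018,.01),(-.018,-.01))])
A=M-.040*D; f0=fz(10)
env.move_straight(A+[0,0,.2287],rate=.02); f1=fz(20); print("lifted",f1-f0,env.sense()["tool_pos"])
hit=env.move_straight(M-.002*D+[0,0,.2287],rate=.03,max_force=3.5); f2=fz(20)
s=env.sense(); print(hit,f2-f1,(np.array(s["tool_pos"])-M)@D,s["clock"])
P,im=shot("side","s_in")
cc=im[v-30:v+45,u-60:u+60]; cv2.imwrite("pics/s_inc.png",cv2.resize(cc,None,fx=6,fy=6,interpolation=cv2.INTER_CUBIC)[:,:,::-1])
```

```text
bar [289.8068 342.4984] [358.3935 293.2135]
tongue [array([348., 361.]), array([367., 347.]), array([387., 376.]), array([406., 362.])]
lifted [-0.6095 -0.0791 -7.2458] [0.5557 0.0544 0.2284]
False [-0.1446 -0.1943 -0.0257] -0.002039682843849669 19.8417
```

View pics/s_inc.png

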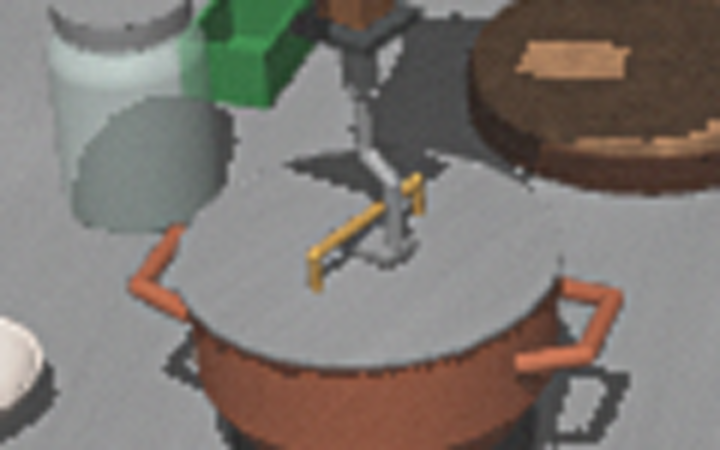

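The tongue sits under the bar with the rod just behind it, between the posts at crop (316,270) and (418,195), with no contact force. I refine the trivet centre without moving, then lift gently.

Run:
```python
from h import *
from scipy.optimize import minimize
f0=fz(15)
def sil(P,x,y):
    t=np.linspace(0,2*np.pi,90); pts=[proj(P,[x+.094*np.cos(a),y+.094*np.sin(a),z]) for a in t for z in (.002,.03)]
    m=np.zeros((1600,2560),np.uint8); cv2.fillConvexPoly(m,cv2.convexHull((np.array(pts)*4+2).round().astype(np.int32)),255); return cv2.resize(m,(640,400),interpolation=cv2.INTER_AREA)/255.
def fit(P,m):
    r=minimize(lambda q:np.abs(sil(P,*q)-m).sum(),[.52,-.275],method="Nelder-Mead",options=dict(initial_simplex=[[.52,-.275],[.53,-.275],[.52,-.265]],xatol=3e-4,fatol=.5)); print(r.x,r.fun,m.sum()); return r.x
P=campose("top"); env.read_camera("top"); d=env.cut_out("top","trivet_top")[0]; fit(P,d["region"]*1.)
i=env.camera_info("wrist"); T=i["T_tool_cam"]; R=down(90)
W=(i["camera_matrix"],R@T[:3,:3],R@T[:3,3]+[.46,-.27,.36])
hsv=cv2.cvtColor(cv2.imread("pics/w_tr.png"),cv2.COLOR_BGR2HSV); m=cv2.inRange(hsv,(3,60,20),(25,255,255)); 
n,l,st,c=cv2.connectedComponentsWithStats(m); k=l[200,320]; print(k,st[k]); fit(W,(l==k)*1.)
# lift
A=M-.002*D
env.move_straight(A+[0,0,.2287+.012],rate=.02,max_force=9); f1=fz(15); print("load",f1-f0)
env.move_straight(A+[0,0,.2287+.03],rate=.03,max_force=9); f2=fz(15); s=env.sense(); print("load",f2-f0,s["torque"],s["tool_pos"],s["clock"])
shot("side","s_up"); u,v=proj(campose("side"),M+[0,0,.13]).astype(int)
cv2.imwrite("pics/s_upc.png",cv2.resize(cv2.imread("pics/s_up.png")[v-70:v+50,u-75:u+75],None,fx=4,fy=4,interpolation=cv2.INTER_CUBIC))
```

```text
[ 0.523  -0.2726] 86.52941176470588 2425.0
1 [ 268  149  105  103 8455]
[ 0.5196 -0.275 ] 186.2549019607843 8455.0
load [-0.3     0.142  -2.7567]
load [ 0.1023 -0.1102 -2.6735] [-0.022  -0.0161  0.0068] [0.5903 0.0387 0.2584] 22.2417
```

View pics/s_upc.png

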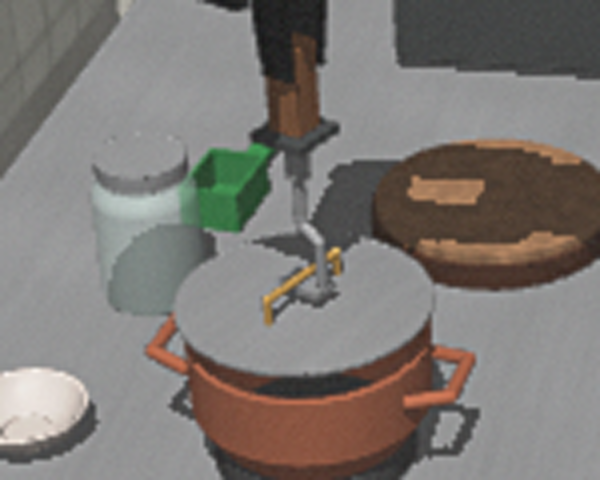

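The lid is up, level, hanging on the hook with a load of 2.7 N (about 0.28 kg). I carry it to the trivet at (.521,-.274).

Run:
```python
from h import *
A=M-.002*D; T=np.array([.521,-.274,0])-.002*D
env.move_straight(A+[0,0,.305],rate=.07)
env.move_straight(T+[0,0,.305],rate=.10)
env.pause(.2); f0=fz(15)
env.move_straight(T+[0,0,.195],rate=.07)
hit=env.move_straight(T+[0,0,.1737],rate=.02,max_force=7)
f1=fz(20); s=env.sense(); print(hit,"unload",f1-f0,s["tool_pos"],s["torque"],s["clock"])
P,im=shot("side","s_pl"); u,v=proj(P,T+[0,0,.08]).astype(int)
cv2.imwrite("pics/s_plc.png",cv2.resize(im[v-60:v+50,u-75:u+75],None,fx=4,fy=4,interpolation=cv2.INTER_CUBIC)[:,:,::-1])
```

```text
False unload [-0.0157 -0.1889  2.69  ] [ 0.5192 -0.2732  0.1737] [ 0.0351 -0.0165  0.0172] 30.175
```

View pics/s_plc.png

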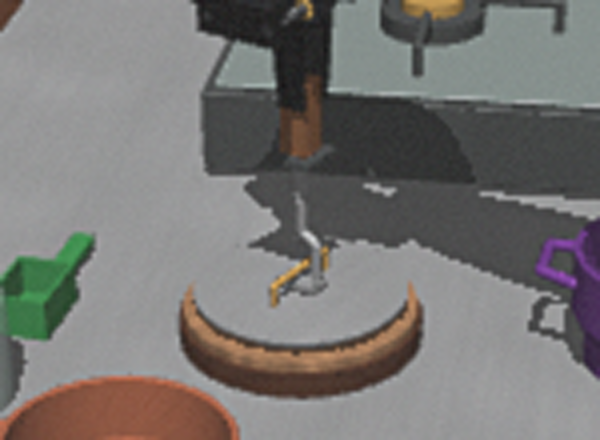

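The lid lies centred on the trivet and the hook is fully unloaded (2.69 N taken off). I withdraw and hang the lifter back.

Run:
```python
from h import *
T=np.array([.521,-.274,0])-.002*D; f0=fz(10)
hit=env.move_straight(T-.055*D+[0,0,.1737],rate=.05,max_force=3.5); print("out",hit,fz(8)-f0)
if not hit:
    env.move_straight(T-.055*D+[0,0,.315],rate=.2)
    R=down(90+YB); B=G-.1*XB
    env.goto(B+[0,0,.14],R)
    env.move_straight(B+[0,0,.02],R,rate=.12)
    env.pause(.1); f0=fz(10)
    hit=env.move_straight(G+[0,0,.02],rate=.08,max_force=5); s=env.sense(); print("in",hit,s["tool_pos"],fz(8)-f0)
    if not hit:
        f0=fz(10); hit=env.move_straight(G+[0,0,.0003],rate=.02,max_force=4); s=env.sense(); print("down",hit,s["tool_pos"],fz(10)-f0,s["clock"])
P,im=shot("side","s_hang"); u,v=proj(P,G).astype(int)
cv2.imwrite("pics/s_hangc.png",cv2.resize(im[v-60:v+80,u-75:u+75],None,fx=4,fy=4,interpolation=cv2.INTER_CUBIC)[:,:,::-1])
```

```text
out False [ 0.2697 -0.1518 -0.1708]
in False [0.5476 0.2975 0.1823] [-0.0517 -0.0036 -0.0272]
down False [0.5481 0.2975 0.1627] [-0.0598 -0.1082 -0.1084] 38.8417
```

View pics/s_hangc.png

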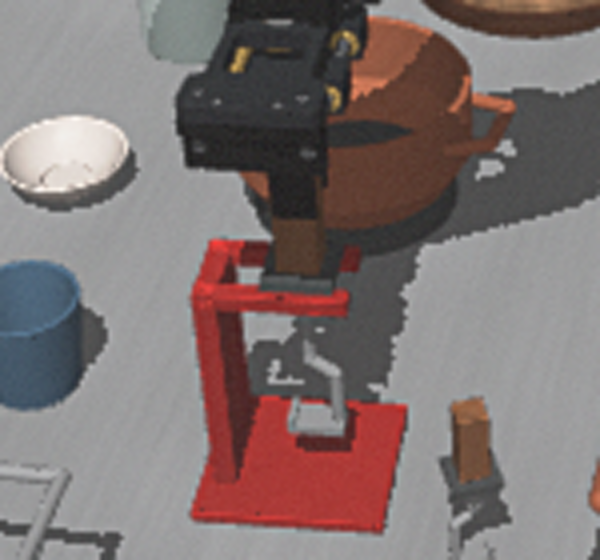

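The lifter is in the fork, with the collar at or just above the arms and no seating force yet. I lower it until the seat carries it, then release.

Run:
```python
from h import *
f0=fz(10); hit=env.move_straight(G-[0,0,.0025],rate=.006,max_force=2); s=env.sense(); print(hit,s["tool_pos"],fz(10)-f0)
env.let_go(); env.pause(.2); s=env.sense(); print(s["width"],fz(10)-f0)
env.move_straight(s["tool_pos"]+np.array([0,0,.10]),rate=.1)
env.goto([.43,.285,.34],down(90)); P,im=shot("wrist","w_end"); Pt,it=shot("top","t_end")
d=env.cut_out("top","lid"); 
for q in d[:2]:
    ys,xs=np.nonzero(q["region"]); print(q["conf"],onz(Pt,xs.mean(),ys.mean(),.044))
env.read_camera("side")
a=cv2.resize(im[170:290,270:400],None,fx=3,fy=3); si=env.read_camera("side")[150:340,200:400]; si=cv2.resize(si,None,fx=2,fy=2)[:360]
cv2.imwrite("pics/end.png",np.hstack([a,si])[:,:,::-1]); print(env.sense()["clock"])
```

```text
True [0.548  0.2976 0.1621] [-0.0757  0.494   7.4432]
0.09507680095171372 [-0.0564 -0.0386  1.9568]
0.71 [ 0.5223 -0.275   0.044 ]
0.56 [0.382  0.0868 0.044 ]
43.2833
```

View pics/end.png

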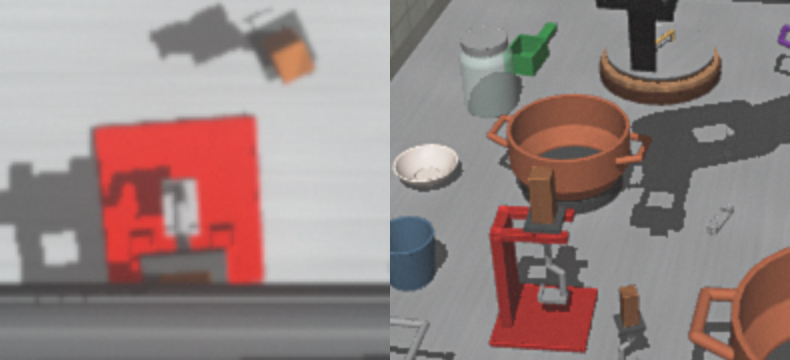

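The final pictures show the lifter hanging as it did at first. The collar lies at crop x 141–229, y≈250, which scales to the same place as before. The lid measures at (.522,-.275), within about 2 mm of the trivet's centre.

```bash
python3 -c "
from station import env
env.finish_job()"
```

```text
the job is handed in; nothing more can be done
```

The lid now lies on the trivet and the lifter hangs back on its bracket. I handed the job in after 43 s of the 72 s allowed.

- **Feeling for the lid:** the hook touched the plate with about 5–7 N, although the stop was set at 2.5 N. From this contact the rod sticks out by about 26 mm; the side picture gave about 29.5 mm.
- **Sliding in and lifting:** the hook went under the loop without measurable force. The lid hung level with a load of 2.7 N (about 0.28 kg), and all of that load came off when I set it down.
- **Lid on the trivet:** the last top picture puts the lid at (0.522, -0.275). I estimated the trivet's centre at (0.521, -0.274), so it is about 2 mm off at most.
- **Lifter on the bracket:** the collar and hook look the same as in the first pictures. The collar met the arms with about 7 N just before I let go, although that stop was set at 2 N.
- **Everything else:** the jar, dish, cup, scoop and chopstick rests looked undisturbed wherever they showed in the pictures. I did not measure their positions again.

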